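Find the unlocked cover of the nozzle station and push it open

TASK

Only one of the four identical steel covers of the nozzle station has been left unlocked: press down gently with shut fingertips on the short rear part of one cover after another until you find the one that rocks, then push its raised front part up and back until it stands open, upright or just beyond. Pick nothing up, do not force the locked covers, leave the other three shut and everything else where it stands, and finish with the robot clear.

Things in the scene. Friction and masses are not known exactly. Their poses are not given: they have to be found in the camera images.
- station: Low steel nozzle station fixed to the table, 260 mm deep (x), 580 long (y), 110 high; origin under its centre, z up, front (-x) towards the robot. Place and yaw vary. On its flat top: a 68 mm ledge along the front, four covers in a row, a 40 mm strip behind. Cover pivots run along y at station x = +30 mm; covers are centred at station y = +210, +70, -70, -210 mm (a, b, c, d).
- cover_a (a joint): Cover a at station y = +210 mm: flat steel, 150 mm front to back, 110 wide, 5 thick, flush with the top over a 100 mm deep well. It rocks on a pivot (dark fold line) 90 mm behind its front edge, 60 mm before its rear edge. Rad: 0 shut, grows as the rear part sinks and the front rises; 1.57 upright, 1.92 stop, leaning back. A locked cover gives under 0.03 rad; which one is free varies.
- rear_a (a point): Middle of the rear part of cover a, on its top face, 35 mm behind the pivot: the place to press. Moves with the cover; its x axis points from front edge to rear edge, z out of the top face. On the free cover about 5 N here overcomes the stiff hinge (0.1 N m friction), which then stays where it is left, half open or open.
- front_a (a point): Middle of the front edge of cover a, on its top face, 90 mm in front of the pivot. Moves with the cover ; it swings on a 90 mm arc about the pivot and is best pushed along that arc, up as well as back: a finger pushed level against the edge of a barely raised cover jams. Stands 90 mm over the deck when upright.
- cover_b (a joint): Cover b at station y = +70 mm: flat steel, 150 mm front to back, 110 wide, 5 thick, flush with the top over a 100 mm deep well. It rocks on a pivot (dark fold line) 90 mm behind its front edge, 60 mm before its rear edge. Rad: 0 shut, grows as the rear part sinks and the front rises; 1.57 upright, 1.92 stop, leaning back. A locked cover gives under 0.03 rad; which one is free varies.
- rear_b (a point): Middle of the rear part of cover b, on its top face, 35 mm behind the pivot: the place to press. Moves with the cover; its x axis points from front edge to rear edge, z out of the top face. On the free cover about 5 N here overcomes the stiff hinge (0.1 N m friction), which then stays where it is left, half open or open.
- front_b (a point): Middle of the front edge of cover b, on its top face, 90 mm in front of the pivot. Moves with the cover ; it swings on a 90 mm arc about the pivot and is best pushed along that arc, up as well as back: a finger pushed level against the edge of a barely raised cover jams. Stands 90 mm over the deck when upright.
- cover_c (a joint): Cover c at station y = -70 mm: flat steel, 150 mm front to back, 110 wide, 5 thick, flush with the top over a 100 mm deep well. It rocks on a pivot (dark fold line) 90 mm behind its front edge, 60 mm before its rear edge. Rad: 0 shut, grows as the rear part sinks and the front rises; 1.57 upright, 1.92 stop, leaning back. A locked cover gives under 0.03 rad; which one is free varies.
- rear_c (a point): Middle of the rear part of cover c, on its top face, 35 mm behind the pivot: the place to press. Moves with the cover; its x axis points from front edge to rear edge, z out of the top face. On the free cover about 5 N here overcomes the stiff hinge (0.1 N m friction), which then stays where it is left, half open or open.
- front_c (a point): Middle of the front edge of cover c, on its top face, 90 mm in front of the pivot. Moves with the cover ; it swings on a 90 mm arc about the pivot and is best pushed along that arc, up as well as back: a finger pushed level against the edge of a barely raised cover jams. Stands 90 mm over the deck when upright.
- cover_d (a joint): Cover d at station y = -210 mm: flat steel, 150 mm front to back, 110 wide, 5 thick, flush with the top over a 100 mm deep well. It rocks on a pivot (dark fold line) 90 mm behind its front edge, 60 mm before its rear edge. Rad: 0 shut, grows as the rear part sinks and the front rises; 1.57 upright, 1.92 stop, leaning back. A locked cover gives under 0.03 rad; which one is free varies.
- rear_d (a point): Middle of the rear part of cover d, on its top face, 35 mm behind the pivot: the place to press. Moves with the cover; its x axis points from front edge to rear edge, z out of the top face. On the free cover about 5 N here overcomes the stiff hinge (0.1 N m friction), which then stays where it is left, half open or open.
- front_d (a point): Middle of the front edge of cover d, on its top face, 90 mm in front of the pivot. Moves with the cover ; it swings on a 90 mm arc about the pivot and is best pushed along that arc, up as well as back: a finger pushed level against the edge of a barely raised cover jams. Stands 90 mm over the deck when upright.
- dredger: Aluminium sugar shaker, 49 mm across, 63 mm high, standing on the station's front ledge in line with a gap between two covers; origin under its centre. Not part of the job.
- bun_1: Small choux bun, 49 mm across, 32 mm high, on the station's front ledge in line with a gap between two covers; origin under its centre. Not part of the job.
- nozzle: Aluminium piping nozzle, a cone 30 mm across and 45 mm high, on the station's front ledge in line with a gap between two covers; origin under its centre. Not part of the job.
- ring_mould: Steel cake ring, 80 mm across, 45 mm high, on the table before the station on the left; origin under its centre. Not part of the job.
- bowl: Steel bowl, 120 mm across, 55 mm high, on the table to the left; origin under its centre. Not part of the job.
- bottle: Clear water bottle, 64 mm across, 170 mm high, on the table beside the station on the left; origin under its centre. Not part of the job.
- bun_2: Choux bun, 58 mm across, 38 mm high, on the table before the station on the right; origin under its centre. Not part of the job.
- spatula: Spatula 240 mm long, lying front to back on the table beside the station on the right; origin under its middle. Not part of the job.

How it is judged (in metres and radians):
On the way, in this order (a step that is already met when the one before it is completed fails the run):
1. the unlocked cover rocks: its front part has risen by about 9 degrees or more (value of joint any of cover_a, cover_b, cover_c, cover_d above 0.15 rad), for 0.1 s.
2. that cover has been pushed open, to 80 degrees or more (value of joint any of cover_a, cover_b, cover_c, cover_d above 1.4 rad), for 0.2 s.
At the end, for the whole second after the job is handed in: One cover stands open by at least 80 degrees (1.4 rad) and is at rest; the other three are shut (under 0.08 rad) (((value of joint cover_a above 1.4 rad and velocity of joint cover_a between -0.1 and 0.1 rad/s and value of joint each of cover_b, cover_c, cover_d below 0.08 rad) or (value of joint cover_b above 1.4 rad and velocity of joint cover_b between -0.1 and 0.1 rad/s and value of joint each of cover_a, cover_c, cover_d below 0.08 rad) or (value of joint cover_c above 1.4 rad and velocity of joint cover_c between -0.1 and 0.1 rad/s and value of joint each of cover_a, cover_b, cover_d below 0.08 rad) or (value of joint cover_d above 1.4 rad and velocity of joint cover_d between -0.1 and 0.1 rad/s and value of joint each of cover_a, cover_b, cover_c below 0.08 rad))); the robot touches nothing.
It fails at once if the station or a cover is pushed with more than 60 N (contact force between the fingers and station above 60 N).
It fails at once if something else on the table or the ledge is shifted, lifted or knocked by more than 30 mm (distance of any of dredger, bun_1, nozzle, ring_mould, bowl, bottle, bun_2, spatula from where it was at the start of the episode above 0.03 m).
It also fails if it takes over 61 s, if anything falls off the work surface, if the arm or the gripper's body presses on something with over 40 N, if the wrist force passes 120 N, or if a joint passes its speed limit or range.

ROBOT

A 6-joint arm with a two-finger parallel gripper is mounted at the origin on the work surface. World frame = base frame: x ahead of the robot, y to its left, z up, the work surface at z = 0. Lengths are in m, angles in degrees, forces in N, time in s.
With the tool pointing down it reaches from about 0.4 to 0.825 m from the base axis. Payload 7 kg.
Tool frame: the origin (TCP) lies midway between the tips of the shut fingers; the grasp point (between the pads) lies r.hold_point_z behind it (r.hold_point_z is the distance from the TCP to the grasp point, in m); z points along the fingers, x is the direction in which the jaws open and shut, and the axes are right-handed (so a half turn about z gives the same grasp; the last joint's range is limited). The gripper opens to 88 mm and grips with 3 to 60 N. Pads are 19 mm wide; open, the fingers measure 130 mm over their backs; the gripper's body (78 mm by 193 mm) begins 47 mm behind the grasp point.
Start: joints at [-58.493, 20.546, 0.682, 0, -70.136, -16.507], TCP at [0.175, -0.652, 0.227] pointing down, gripper open.
Joint ranges: [-176.03, 176.03], [-82.01, 121.73], [-58.28, 71.71], [-173.87, 95.51], [-174.79, -0.11], [-173.66, 173.66]. Speed limits (degrees/s): [136.94, 136.94, 172.46, 180, 180, 180].

INTERFACE

Orientations are given as [roll, pitch, yaw] about the fixed x, y, z axes, in that order (R = Rz(yaw) Ry(pitch) Rx(roll)).
In Python, from plant import get_state, viewer, close_job, r gives the robot as it stands.
- The arm moves only by the tool apply_moves, never from a script. Its argument "plan" is a list of rows, each a list of 3 entries, a list of its own where there are three numbers: the closure in counts, from 0 (fully open) to 255 (shut), then the shift along the tool's x, y, z in units of 50 mm (1.0 is 50 mm), then the turn about the tool's z in units of 6 degrees (1.0 is 6 degrees). A call has 1 to 12 rows; each row shifts and turns the commanded pose from where the row before left it, along the tool's axes as they then stand; what a row does not reach is not made up. A row lasts 1/8 s, in which the tool goes at most 62.5 mm and 10.7 degrees, less where a joint would pass 70% of its speed; a pose out of reach is approached as far as the arm can. A call is refused whole if a number of a shift passes 1 or a number of a turn 1, either way. A call with a gripper value outside its range is refused whole. The fingers move at their own pace and stop on an object; "squeeze" is the grip in N (left out, the last holds). Time passes only in rows, so rows that do not move let the fingers close. It gives the time, the measured TCP pose, the force and the opening at its end, in the units of the state.
- get_state(): the state, without advancing time (a new reading comes with each control period).
- viewer.capture(name): name is "scene" or "top" or "wrist"; returns a dict with "frame" (400x640x3 uint8, blue, green, red), "K" (3x3 intrinsics, pixels), "D" ([k1, k2, p1, p2, k3] as OpenCV has them; the pictures are not rectified), "R" (3x3) and "t" (3): a world point X has camera coordinates R X + t; the wrist camera has in their place "mount" (4x4, takes a point from camera to tool coordinates, whose origin is the TCP and whose axes are the tool frame's). Camera axes: x right, y down, z forward; pixel columns grow to the right and rows downward; lengths in m; the calibration is good to about 2 mm. A picture is of the moment at which its call begins: read the wrist's pose just before it. There is no depth.
- close_job(): hands the job in, once; it reports no verdict.
The state is a dict: "time_s": time; "joints": joint angles; "qd": joint speeds; "joint_torque": joint torques, N m; "tcp_pos": TCP position; "eef_rot": TCP orientation; "contact_force": force on the tool from outside, world axes, zero at the start; "moment": the same for the moment, N m; "gripper_width": finger opening in m.
Only numpy, scipy, OpenCV 4.12 (cv2) and the standard library are available. Lean on these libraries where they do the work, as an engineer would, in place of code of your own. Each camera call takes 0.05 s, during which the arm holds its last target.

## Working session

There is one attempt and no reset: what is moved stays moved. The work goes in short steps, Python scripts to look and compute and a tool call to move; the robot and the scene stay as the last step left them, time stands still between calls to the robot, and variables do not carry over. Pictures are saved under pics/ and viewed, and the job is handed in when it is done.

Besides the shell and the picture viewer there is one more tool, called as name(argument=value, ...), one argument or row to a line, values as JSON. apply_moves: Moves the arm, as the interface text tells. Its arguments: {"type":"object","properties":{"plan":{"type":"array","items":{"type":"array"}},"squeeze":{"type":"number"}},"required":["plan"]}

```bash
mkdir -p pics; ls
python3 - <<'E'
from plant import get_state, viewer, r
import cv2
s=get_state();print(s, r.hold_point_z)
for n in("scene","top"):
    c=viewer.capture(n);cv2.imwrite(f"pics/{n}0.png",c["frame"]);print(n,c["K"],c["D"],c["R"],c["t"])
E
```

```text
pics
{'time_s': 0.0, 'joints': array([-5.84942909e+01,  2.05902296e+01,  6.34159019e-01, -1.97060220e-02,
       -7.01334791e+01, -1.65084219e+01]), 'qd': array([-0.02622432, -0.02110053,  0.05732725, -0.02965799,  0.00292723,
        0.10324134]), 'joint_torque': array([ 1.08209399e-03, -5.82713950e+01,  2.93052542e+01,  6.99670315e+00,
        6.77254808e-03, -2.28512208e-04]), 'tcp_pos': array([ 0.17454386, -0.65155465,  0.2256405 ]), 'eef_rot': array([-1.79992313e+02, -9.11227272e-02,  1.04990570e+02]), 'contact_force': array([ 0.36679471, -1.23556323, -1.17026763]), 'moment': array([-0.00408687, -0.00528775,  0.03996592]), 'gripper_width': 0.08748728299353709} 0.0188
scene [[376.93631578   0.         316.44801467]
 [  0.         376.93631578 205.36483725]
 [  0.           0.           1.        ]] [-0.06374726  0.          0.          0.          0.        ] [[-0.32160883  0.94687163 -0.0013725 ]
 [ 0.7638842   0.25859934 -0.591276  ]
 [-0.55950754 -0.19120801 -0.80646811]] [ 0.13752341 -0.29987467  1.47845445]
top [[386.83764481   0.         311.96621567]
 [  0.         386.83764481 188.15694674]
 [  0.           0.           1.        ]] [0.00534859 0.         0.         0.         0.        ] [[ 0.00247517 -0.99995303  0.00937128]
 [-0.98775623 -0.00390656 -0.1559563 ]
 [ 0.15598558 -0.00887053 -0.9877195 ]] [0.02561827 0.47876773 0.99732137]
```

View pics/scene0.png

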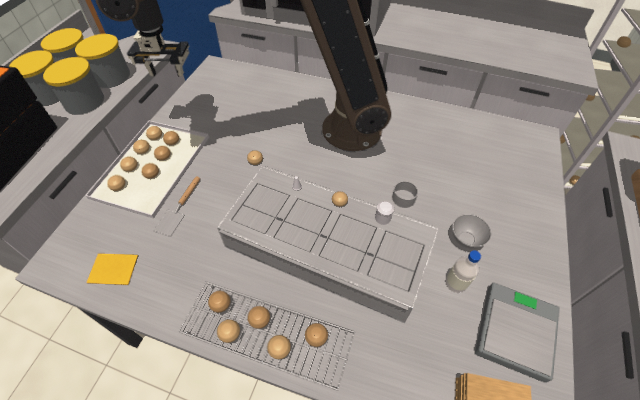

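View pics/top0.png

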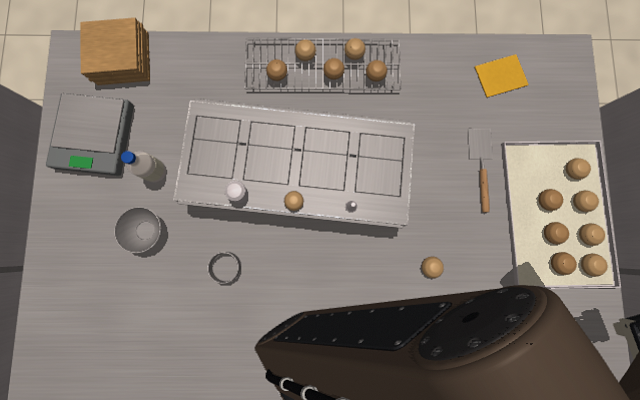

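The top view shows the station, with top corners near pixels (190,101), (414,123), (408,226) and (177,202). The ledge items are at (235,192), (293,200) and (351,206). I'll zoom in for precise corners.

Run:
```python
import cv2
f=cv2.imread("pics/top0.png")[90:235,165:425]
cv2.imwrite("pics/topz.png",cv2.resize(f,None,fx=3,fy=3,interpolation=cv2.INTER_CUBIC))
```

```text
(no output)
```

View pics/topz.png

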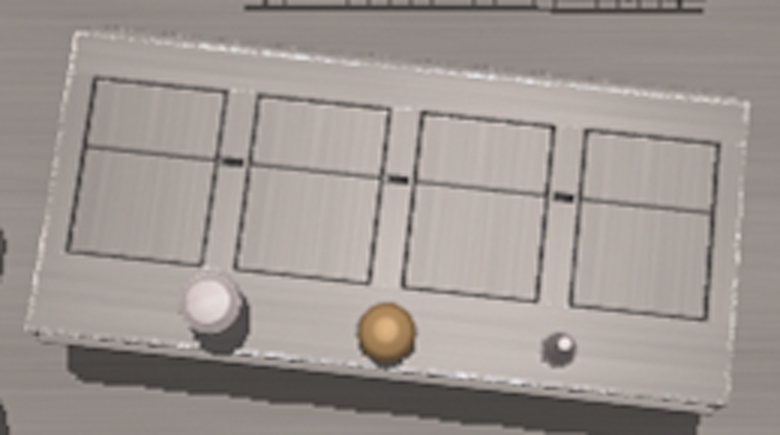

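```bash
cat > h.py <<'E'
import numpy as np,cv2
from plant import get_state, viewer, r
def ray(c,px):
    u=cv2.undistortPoints(np.array(px,float).reshape(-1,1,2),c["K"],np.array(c["D"])).reshape(-1,2)
    d=np.c_[u,np.ones(len(u))]@c["R"]; o=-c["R"].T@c["t"]; return o,d
def onz(c,px,z):
    o,d=ray(c,px); return o+d*((z-o[2])/d[:,2])[:,None]
def fit(A,B):
    a=A-A.mean(0);b=B-B.mean(0)
    y=np.arctan2((a[:,0]*b[:,1]-a[:,1]*b[:,0]).sum(),(a*b).sum())
    R=np.array([[np.cos(y),-np.sin(y)],[np.sin(y),np.cos(y)]])
    t=B.mean(0)-R@A.mean(0); return y,R,t
E
python3 - <<'E'
from h import *
c=viewer.capture("top")
z=np.array([[94,77],[228,92],[203,266],[67,251],[258,95],[390,108],[370,283],[235,270],[421,112],[553,125],[538,301],[403,287],[584,129],[719,143],[706,319],[570,305]],float)
px=(z+.5)/3-.5+[165,90]
A=np.array([[x,yc+s] for yc in(.21,.07,-.07,-.21) for x,s in((.091,.056),(.091,-.056),(-.061,-.056),(-.061,.056))])
B=onz(c,px,.11)[:,:2]
y,R,t=fit(A,B);print(np.degrees(y),t);res=B-(A@R.T+t);print((res*1000).round(1).tolist())
# scene check
s=viewer.capture("scene");P=np.c_[A@R.T+t,np.full(16,.11)]
f=s["frame"].copy()
q=cv2.projectPoints(P,cv2.Rodrigues(s["R"])[0],s["t"],s["K"],np.array(s["D"]))[0].reshape(-1,2)
g=cv2.resize(f[150:330,200:460],None,fx=3,fy=3,interpolation=cv2.INTER_CUBIC)
for p in q: cv2.circle(g,tuple(int(v) for v in ((p-[200,150]+.5)*3)),3,(0,0,255),1)
cv2.imwrite("pics/scz.png",g)
for n,yy in zip("abcd",(.21,.07,-.07,-.21)):
  p=R@[.065,yy]+t; w=R@[-.06,yy]+t; print(n,p.round(4),np.hypot(*p).round(3),w.round(4))
E
```

```text
-5.849775516296965 [0.53613806 0.06799202]
[[0.4, 0.9], [-0.7, -1.8], [0.0, -1.3], [0.8, 0.4], [-0.4, 0.5], [0.2, -0.3], [0.6, -0.7], [-0.4, -0.0], [-0.3, 1.2], [0.2, 0.5], [0.3, -0.7], [0.2, -0.2], [-0.3, 2.1], [-0.6, -0.8], [0.0, -0.3], [-0.1, 0.7]]
a [0.6222 0.2703] 0.678 [0.4979 0.283 ]
b [0.6079 0.131 ] 0.622 [0.4836 0.1437]
c [ 0.5937 -0.0083] 0.594 [0.4693 0.0045]
d [ 0.5794 -0.1475] 0.598 [ 0.455  -0.1348]
```

View pics/scz.png

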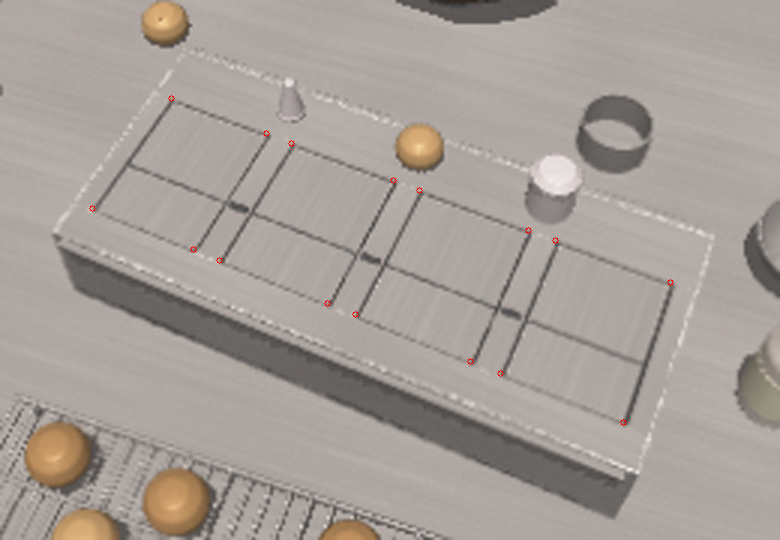

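The station pose fits to about 2 mm: yaw -5.85°, centre (0.536, 0.068). Next I shut the fingers and turn so the jaw axis runs along station y.

apply_moves(
  plan=[
    [255, [0, 0, 0], 0.9],
    [255, [0, 0, 0], 0.9],
    [255, [0, 0, 0], 0.9],
    [255, [0, 0, 0], 0.78],
    [255, [0, 0, 0], 0],
    [255, [0, 0, 0], 0],
  ],
  squeeze=20,
)

```text
time_s: 0.95
tcp_pos: [0.1746, -0.6519, 0.2264]
eef_rot: [-180.0, -0.0, 84.2]
contact_force: [0.4, 0.2, -0.3]
gripper_width: 0.0334
```

```bash
cat >> h.py <<'E'
from scipy.spatial.transform import Rotation as Ro
yaw=np.radians(-5.85);SR=np.array([[np.cos(yaw),-np.sin(yaw)],[np.sin(yaw),np.cos(yaw)]]);ST=np.array([.5361,.0680])
def rep(target=None):
    s=get_state();p=s["tcp_pos"];R=Ro.from_euler("xyz",s["eef_rot"],degrees=True).as_matrix()
    st=SR.T@(p[:2]-ST)
    print("t",round(s["time_s"],2),"station xyz mm",(np.r_[st,p[2]-.11]*1000).round(1),"rot",s["eef_rot"].round(2),"F",s["contact_force"].round(1),"w",round(s["gripper_width"],4))
    if target is not None:
        x=np.array(target)/1000;w=np.r_[SR@x[:2]+ST,x[2]+.11];print("tool shift units",(R.T@(w-p)/.05).round(3))
E
python3 -c "
from h import *
rep([65,-210,60])"
```

```text
t 0.95 station xyz mm [-286.2 -753.   116.4] rot [-1.7999e+02 -1.0000e-02  8.4220e+01] F [ 0.4  0.2 -0.3] w 0.0334
tool shift units [10.851  7.038  1.13 ]
```

apply_moves(
  plan=[
    [255, [0.5, 0.3, 0], 0],
    [255, [0.9, 0.6, 0], 0],
    [255, [0.95, 0.62, 0], 0],
    [255, [0.95, 0.62, 0], 0],
    [255, [0.95, 0.62, 0], 0],
    [255, [0.95, 0.62, 0], 0],
    [255, [0.95, 0.62, 0], 0],
    [255, [0.95, 0.62, 0], 0],
    [255, [0.95, 0.62, 0], 0],
    [255, [0.95, 0.62, 0], 0],
    [255, [0.95, 0.62, 0], 0],
    [255, [0.9, 0.56, 0], 0],
  ],
)

```text
time_s: 2.45
tcp_pos: [0.5815, -0.1467, 0.2268]
eef_rot: [180.0, 0.0, 84.2]
contact_force: [1.1, -0.6, -0.0]
gripper_width: 0.0003
```

apply_moves(
  plan=[
    [255, [0, 0, 0.4], 0],
    [255, [0, 0, 0.4], 0],
    [255, [0, 0, 0], 0],
    [255, [0, 0, 0], 0],
  ],
)

```text
time_s: 2.95
tcp_pos: [0.5808, -0.1487, 0.1874]
eef_rot: [179.9, 0.0, 84.2]
contact_force: [0.7, -0.3, 1.3]
gripper_width: 0.0001
```

```bash
python3 -c "
from h import *
rep([65,-210,6])"
```

```text
t 2.95 station xyz mm [  66.6 -211.    77.4] rot [1.7995e+02 2.0000e-02 8.4150e+01] F [ 0.7 -0.3  1.3] w 0.0001
tool shift units [ 0.02  -0.033  1.429]
```

apply_moves(
  plan=[
    [255, [0.02, -0.03, 0.5], 0],
    [255, [0, 0, 0.5], 0],
    [255, [0, 0, 0.3], 0],
    [255, [0, 0, 0.1], 0],
    [255, [0, 0, 0], 0],
    [255, [0, 0, 0], 0],
  ],
)

```text
time_s: 3.7
tcp_pos: [0.5797, -0.1473, 0.1175]
eef_rot: [179.9, -0.0, 84.1]
contact_force: [-0.7, 0.4, 0.3]
gripper_width: 0.0007
```

apply_moves(
  plan=[
    [255, [0, 0, 0.02], 0],
    [255, [0, 0, 0.02], 0],
    [255, [0, 0, 0.02], 0],
    [255, [0, 0, 0], 0],
    [255, [0, 0, 0], 0],
  ],
)

```text
time_s: 4.32
tcp_pos: [0.579, -0.1473, 0.1135]
eef_rot: [-180.0, 0.0, 84.1]
contact_force: [0.0, 0.6, -0.5]
gripper_width: 0.0003
```

apply_moves(
  plan=[
    [255, [0, 0, 0.02], 0],
    [255, [0, 0, 0.02], 0],
    [255, [0, 0, 0], 0],
    [255, [0, 0, 0], 0],
  ],
)

```text
time_s: 4.82
tcp_pos: [0.579, -0.1472, 0.1116]
eef_rot: [180.0, 0.0, 84.1]
contact_force: [-0.8, 0.6, 0.4]
gripper_width: 0.0005
```

apply_moves(
  plan=[
    [255, [0, 0, 0.02], 0],
    [255, [0, 0, 0.02], 0],
    [255, [0, 0, 0], 0],
    [255, [0, 0, 0], 0],
  ],
)

```text
time_s: 5.32
tcp_pos: [0.5791, -0.1473, 0.1099]
eef_rot: [180.0, 0.0, 84.1]
contact_force: [-1.4, -0.0, 4.6]
gripper_width: 0.0004
```

apply_moves(
  plan=[
    [255, [0, 0, 0.02], 0],
    [255, [0, 0, 0], 0],
    [255, [0, 0, 0], 0],
  ],
)

```text
time_s: 5.7
tcp_pos: [0.5792, -0.1473, 0.1098]
eef_rot: [180.0, 0.0, 84.1]
contact_force: [-4.7, 2.6, 12.1]
gripper_width: 0.0004
```

apply_moves(
  plan=[
    [255, [0, 0, 0.02], 0],
    [255, [0, 0, 0], 0],
    [255, [0, 0, 0], 0],
  ],
)

```text
time_s: 6.08
tcp_pos: [0.5792, -0.1473, 0.1097]
eef_rot: [179.9, 0.0, 84.2]
contact_force: [-7.6, 3.0, 17.9]
gripper_width: 0.0004
```

Cover d is locked: 18 N for 0.2 mm of give. On to cover c.

apply_moves(
  plan=[
    [255, [0, 0, -0.25], 0],
    [255, [0, 0, -0.25], 0],
    [255, [0.7, 0, 0], 0],
    [255, [0.7, 0, 0], 0],
    [255, [0.7, 0, 0], 0],
    [255, [0.7, 0, 0], 0],
    [255, [0, 0, 0.2], 0],
    [255, [0, 0, 0.15], 0],
    [255, [0, 0, 0], 0],
    [255, [0, 0, 0], 0],
  ],
)

```text
time_s: 7.32
tcp_pos: [0.5934, -0.0088, 0.1151]
eef_rot: [-180.0, 0.0, 84.1]
contact_force: [-0.4, -0.0, -0.3]
gripper_width: 0.0001
```

apply_moves(
  plan=[
    [255, [0, 0, 0.04], 0],
    [255, [0, 0, 0.04], 0],
    [255, [0, 0, 0], 0],
    [255, [0, 0, 0], 0],
  ],
)

```text
time_s: 7.82
tcp_pos: [0.5934, -0.008, 0.1111]
eef_rot: [180.0, -0.0, 84.1]
contact_force: [-0.8, 0.9, 0.6]
gripper_width: 0.0007
```

apply_moves(
  plan=[
    [255, [0, 0, 0.02], 0],
    [255, [0, 0, 0.02], 0],
    [255, [0, 0, 0], 0],
    [255, [0, 0, 0], 0],
  ],
)

```text
time_s: 8.32
tcp_pos: [0.5936, -0.0079, 0.1094]
eef_rot: [180.0, -0.0, 84.1]
contact_force: [-0.9, 0.8, 4.9]
gripper_width: 0.0001
```

apply_moves(
  plan=[
    [255, [0, 0, 0.02], 0],
    [255, [0, 0, 0.02], 0],
    [255, [0, 0, 0], 0],
    [255, [0, 0, 0], 0],
  ],
)

```text
time_s: 8.82
tcp_pos: [0.5936, -0.0079, 0.1072]
eef_rot: [180.0, -0.0, 84.1]
contact_force: [-0.1, 0.7, 5.0]
gripper_width: 0.0005
```

Cover c sinks 2 mm further at a steady 5 N, so it is the free one. I'll keep pressing.

apply_moves(
  plan=[
    [255, [0, 0, 0.04], 0],
    [255, [0, 0, 0.04], 0],
    [255, [0, 0, 0.04], 0],
    [255, [0, 0, 0.04], 0],
    [255, [0, 0, 0], 0],
  ],
)

```text
time_s: 9.45
tcp_pos: [0.5931, -0.008, 0.099]
eef_rot: [-180.0, 0.0, 84.1]
contact_force: [-1.3, 1.0, 4.5]
gripper_width: 0.0006
```

apply_moves(
  plan=[
    [255, [0, 0, 0.04], 0],
    [255, [0, 0, 0.04], 0],
    [255, [0, 0, 0.04], 0],
    [255, [0, 0, 0.04], 0],
    [255, [0, 0, 0], 0],
  ],
)

```text
time_s: 10.07
tcp_pos: [0.5936, -0.008, 0.0911]
eef_rot: [180.0, -0.0, 84.1]
contact_force: [-0.4, 0.6, 3.7]
gripper_width: 0.0004
```

apply_moves(
  plan=[
    [255, [0, 0, 0.04], 0],
    [255, [0, 0, 0.04], 0],
    [255, [0, 0, 0.04], 0],
    [255, [0, 0, 0], 0],
  ],
)

```text
time_s: 10.58
tcp_pos: [0.5935, -0.0079, 0.0849]
eef_rot: [180.0, -0.0, 84.1]
contact_force: [0.9, 0.7, 3.9]
gripper_width: 0.0004
```

```bash
python3 -c "
from h import *
rep()
for n in('scene','top'):
  c=viewer.capture(n);cv2.imwrite(f'pics/{n}1.png',c['frame'])
  if n=='scene': cv2.imwrite('pics/scz1.png',cv2.resize(c['frame'][130:330,200:460],None,fx=3,fy=3,interpolation=cv2.INTER_CUBIC)[:600])"
```

```text
t 10.57 station xyz mm [ 64.8 -69.7 -25.1] rot [ 1.7999e+02 -1.0000e-02  8.4120e+01] F [0.9 0.7 3.9] w 0.0004
```

View pics/scz1.png

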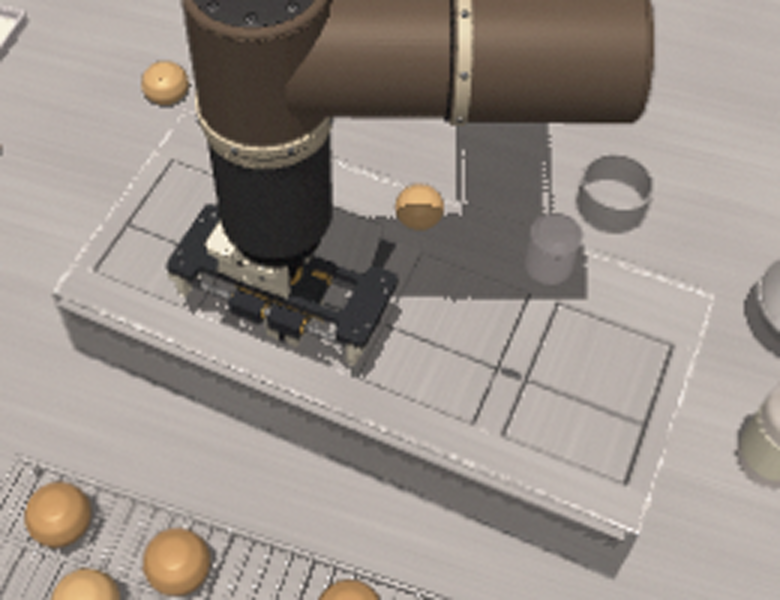

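Cover c is pressed down about 25 mm, at roughly 0.65–0.75 rad. I'll raise the tool and take a look.

apply_moves(
  plan=[
    [255, [0, 0, -0.3], 0],
    [255, [0, 0, -0.6], 0],
    [255, [0, 0, -0.7], 0],
    [255, [0, 0, -0.6], 0],
    [255, [0, -0.5, 0], 0],
    [255, [0, -0.8, 0], 0],
    [255, [0, -0.8, 0], 0],
    [255, [0, -0.5, 0], 0],
    [255, [0, 0, 0], 0],
    [255, [0, 0, 0], 0],
  ],
)

```text
time_s: 11.92
tcp_pos: [0.4644, 0.0054, 0.1957]
eef_rot: [180.0, -0.0, 84.1]
contact_force: [-0.1, -0.3, -0.1]
gripper_width: 0.0006
```

```bash
python3 -c "
from h import *
rep([-62,-70,40])
for n in('scene','wrist'):
  c=viewer.capture(n);cv2.imwrite(f'pics/{n}2.png',c['frame'])
  if n=='scene': cv2.imwrite('pics/scz2.png',cv2.resize(c['frame'][130:330,200:460],None,fx=3,fy=3,interpolation=cv2.INTER_CUBIC)[:600])"
```

```text
t 11.93 station xyz mm [-65.  -69.5  85.7] rot [ 1.7996e+02 -2.0000e-02  8.4140e+01] F [-0.1 -0.3 -0.1] w 0.0006
tool shift units [-0.009  0.058  0.914]
```

View pics/scz2.png

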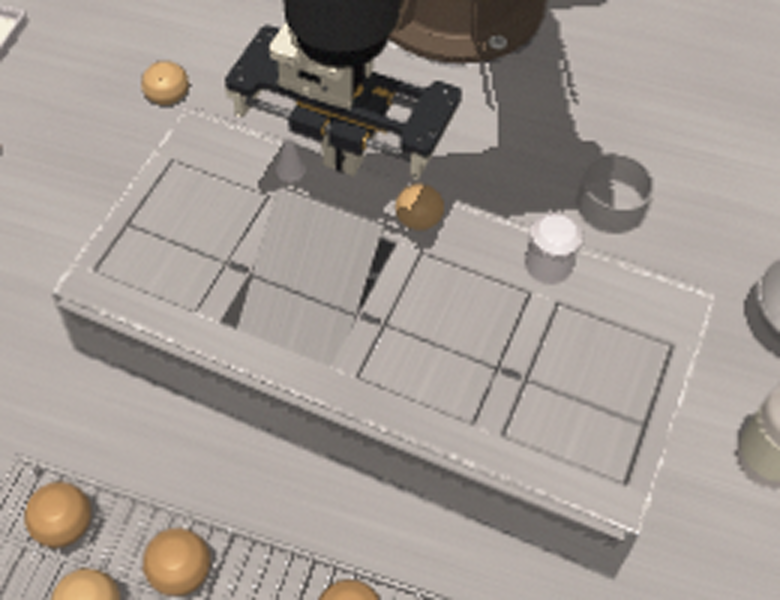

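View pics/wrist2.png

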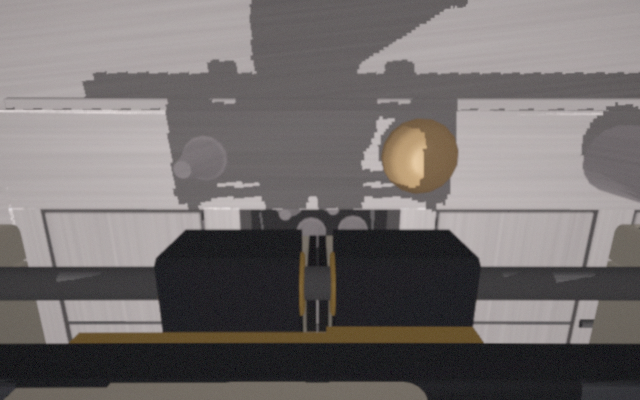

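The scene view shows cover c half open, its front edge running from crop pixel (280,190) to (385,228). The wrist view shows the nozzle at (205,158) and the bun at (420,155), both clear of the finger lane. I'll work out the angle.

```bash
python3 -c "
from h import *
s=viewer.capture('scene')
for th in (.4,.5,.6,.7,.8,.9):
  P=[]
  for y in(-.015,-.125):
    x=.03-.09*np.cos(th);P.append(np.r_[SR@[x,y]+ST,.11+.09*np.sin(th)])
  q=cv2.projectPoints(np.array(P),cv2.Rodrigues(s['R'])[0],s['t'],s['K'],np.array(s['D']))[0].reshape(-1,2)
  print(th,((q-[200,130]+.5)*3).round(0).tolist())
"
```

```text
0.4 [[390.0, 225.0], [287.0, 188.0]]
0.5 [[389.0, 223.0], [285.0, 185.0]]
0.6 [[387.0, 222.0], [282.0, 184.0]]
0.7 [[385.0, 222.0], [280.0, 183.0]]
0.8 [[382.0, 222.0], [276.0, 183.0]]
0.9 [[380.0, 224.0], [273.0, 185.0]]
```

apply_moves(
  plan=[
    [255, [0, 0, 0.35], 0],
    [255, [0, 0, 0.35], 0],
    [255, [0, 0, 0.35], 0],
    [255, [0, 0.1, 0], 0],
    [255, [0, 0.1, 0], 0],
    [255, [0, 0.1, 0], 0],
    [255, [0, 0.1, -0.03], 0],
    [255, [0, 0, 0], 0],
  ],
)

```text
time_s: 13.08
tcp_pos: [0.4845, 0.0033, 0.1444]
eef_rot: [180.0, -0.0, 84.1]
contact_force: [0.2, 0.2, -0.8]
gripper_width: 0.0007
```

apply_moves(
  plan=[
    [255, [0, 0.1, -0.06], 0],
    [255, [0, 0.1, -0.06], 0],
    [255, [0, 0.1, -0.06], 0],
    [255, [0, 0, 0], 0],
  ],
)

```text
time_s: 13.58
tcp_pos: [0.4994, 0.0017, 0.1534]
eef_rot: [180.0, -0.0, 84.1]
contact_force: [-0.0, 0.1, 0.7]
gripper_width: 0.0007
```

apply_moves(
  plan=[
    [255, [0, 0.1, -0.05], 0],
    [255, [0, 0.1, -0.05], 0],
    [255, [0, 0.1, -0.05], 0],
    [255, [0, 0, 0], 0],
  ],
)

```text
time_s: 14.08
tcp_pos: [0.5146, 0.0003, 0.1607]
eef_rot: [179.9, -0.0, 84.1]
contact_force: [-0.3, 0.2, -1.0]
gripper_width: 0.0004
```

No contact force even though the finger should be touching, so I'll look.

```bash
python3 -c "
from h import *
rep()
for n in('scene','wrist'):
  c=viewer.capture(n);cv2.imwrite(f'pics/{n}3.png',c['frame'])
  if n=='scene': cv2.imwrite('pics/scz3.png',cv2.resize(c['frame'][130:330,200:460],None,fx=3,fy=3,interpolation=cv2.INTER_CUBIC)[:600])"
```

```text
t 14.07 station xyz mm [-14.5 -69.6  50.7] rot [ 1.7995e+02 -1.0000e-02  8.4110e+01] F [-0.3  0.2 -1. ] w 0.0004
```

View pics/scz3.png

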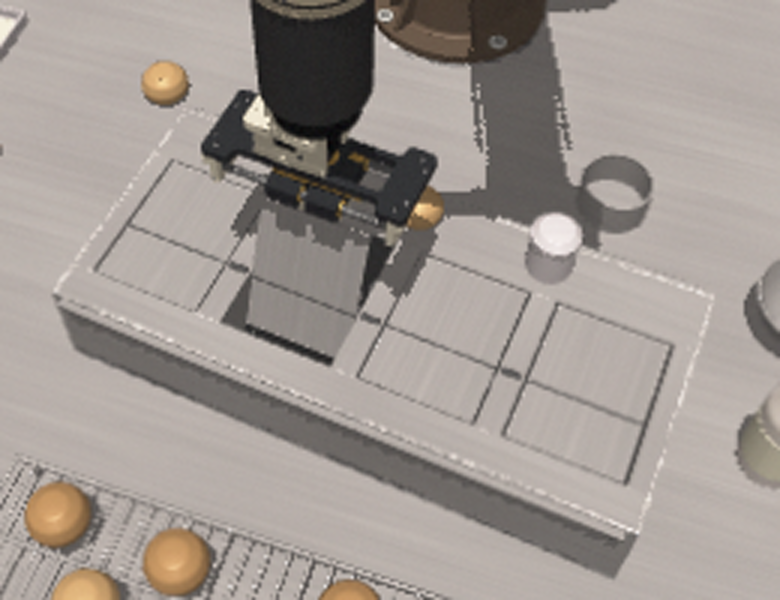

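View pics/wrist3.png

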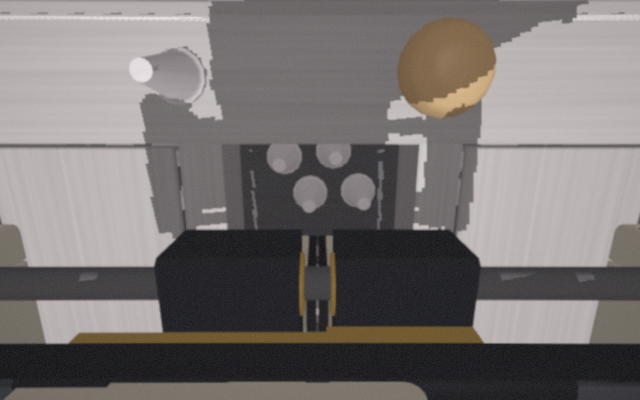

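The scene view shows cover c steeper, with its rear edge sunk at (290,345) and the finger behind its underside. It is moving under a very small force, so I carry on.

apply_moves(
  plan=[
    [255, [0, 0.1, -0.04], 0],
    [255, [0, 0.1, -0.04], 0],
    [255, [0, 0.1, -0.03], 0],
    [255, [0, 0, 0], 0],
  ],
)

```text
time_s: 14.68
tcp_pos: [0.5294, -0.0013, 0.1662]
eef_rot: [180.0, -0.0, 84.1]
contact_force: [0.8, 0.3, -0.3]
gripper_width: 0.0004
```

apply_moves(
  plan=[
    [255, [0, 0.1, -0.03], 0],
    [255, [0, 0.1, -0.03], 0],
    [255, [0, 0.1, 0], 0],
    [255, [0, 0.1, 0], 0],
    [255, [0, 0, 0], 0],
  ],
)

```text
time_s: 15.3
tcp_pos: [0.5492, -0.0034, 0.169]
eef_rot: [180.0, -0.0, 84.1]
contact_force: [0.6, 0.2, -0.2]
gripper_width: 0.0003
```

```bash
python3 -c "
from h import *
rep()
for n in('scene','wrist'):
  c=viewer.capture(n);cv2.imwrite(f'pics/{n}4.png',c['frame'])
  if n=='scene': cv2.imwrite('pics/scz4.png',cv2.resize(c['frame'][130:330,200:460],None,fx=3,fy=3,interpolation=cv2.INTER_CUBIC)[:600])"
```

```text
t 15.3 station xyz mm [ 20.3 -69.7  59. ] rot [179.97  -0.    84.11] F [ 0.6  0.2 -0.2] w 0.0003
```

View pics/scz4.png

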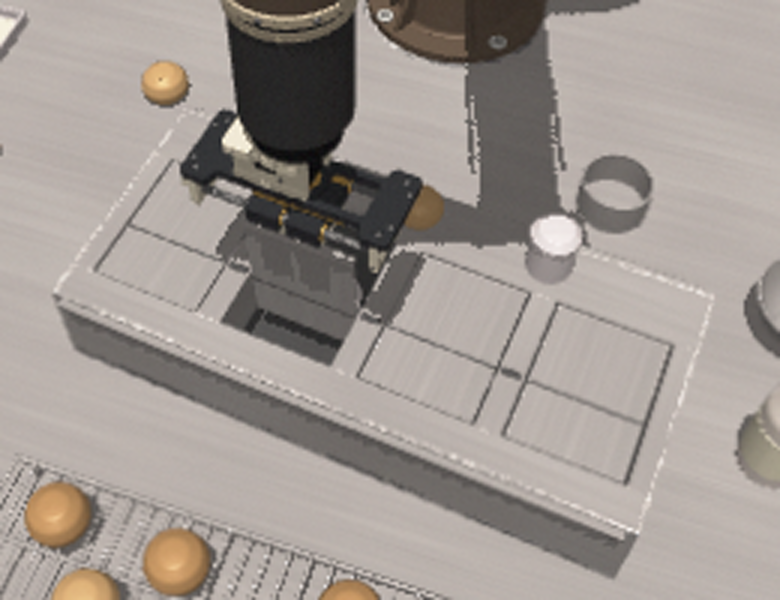

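Cover c is close to upright. A few mm more, then back off.

apply_moves(
  plan=[
    [255, [0, 0.06, 0], 0],
    [255, [0, 0.06, 0], 0],
    [255, [0, 0.04, 0], 0],
    [255, [0, 0, 0], 0],
    [255, [0, 0, 0], 0],
    [255, [0, 0, 0], 0],
  ],
)

```text
time_s: 16.15
tcp_pos: [0.5567, -0.0042, 0.1692]
eef_rot: [180.0, -0.0, 84.1]
contact_force: [-0.5, 0.0, 0.1]
gripper_width: 0.0003
```

apply_moves(
  plan=[
    [255, [0, -0.3, 0], 0],
    [255, [0, -0.6, 0], 0],
    [255, [0, -0.6, 0], 0],
    [255, [0, 0, -0.6], 0],
    [255, [0, 0, -0.9], 0],
    [255, [0, 0, -0.9], 0],
    [255, [0, -0.5, -0.3], 0],
    [255, [0, 0, 0], 0],
    [255, [0, 0, 0], 0],
    [255, [0, 0, 0], 0],
  ],
)

```text
time_s: 17.4
tcp_pos: [0.4569, 0.006, 0.3033]
eef_rot: [-179.9, 0.0, 84.1]
contact_force: [-0.5, -0.2, 0.1]
gripper_width: 0.0003
```

```bash
python3 -c "
from h import *
rep()
for n in('scene','top'):
  c=viewer.capture(n);cv2.imwrite(f'pics/{n}5.png',c['frame'])
  if n=='scene':
    g=cv2.resize(c['frame'][130:330,200:460],None,fx=3,fy=3,interpolation=cv2.INTER_CUBIC)[:600]; cv2.imwrite('pics/scz5.png',g)
    s=c
    for th in (1.3,1.4,1.5,1.6,1.7,1.8,1.9):
      P=[np.r_[SR@[.03-.09*np.cos(th),y]+ST,.11+.09*np.sin(th)] for y in (-.015,-.125)]
      q=cv2.projectPoints(np.array(P),cv2.Rodrigues(s['R'])[0],s['t'],s['K'],np.array(s['D']))[0].reshape(-1,2)
      print(th,((q-[200,130]+.5)*3).round(0).tolist())
"
```

```text
t 17.4 station xyz mm [-72.4 -69.8 193.3] rot [-1.7993e+02  4.0000e-02  8.4120e+01] F [-0.5 -0.2  0.1] w 0.0003
1.3 [[366.0, 239.0], [256.0, 199.0]]
1.4 [[362.0, 245.0], [251.0, 204.0]]
1.5 [[357.0, 252.0], [247.0, 211.0]]
1.6 [[353.0, 259.0], [242.0, 218.0]]
1.7 [[349.0, 268.0], [237.0, 225.0]]
1.8 [[345.0, 276.0], [233.0, 234.0]]
1.9 [[340.0, 285.0], [229.0, 243.0]]
```

View pics/scz5.png

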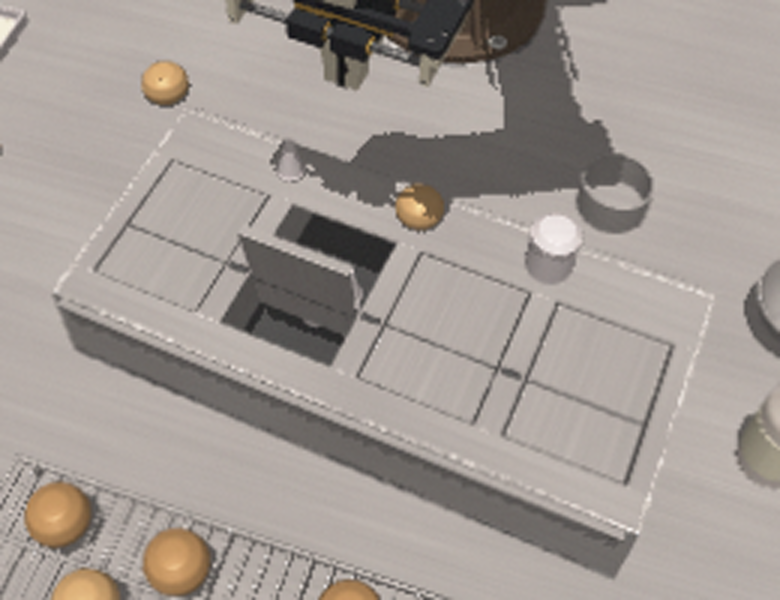

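View pics/top5.png

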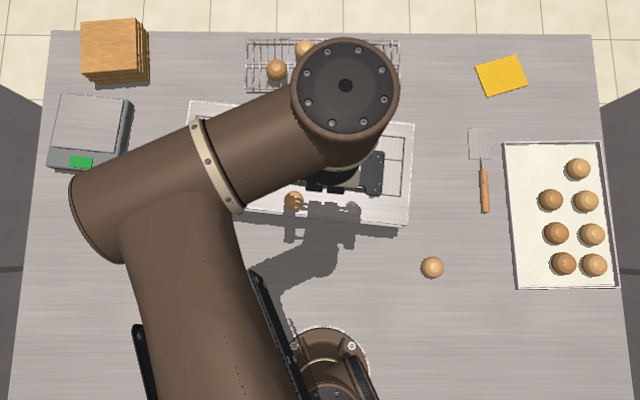

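Cover c stands just beyond upright, at about 1.7–1.8 rad: its edge runs from (241,234) to (355,272), against (237,225)–(349,268) predicted for 1.7 and (233,234)–(345,276) for 1.8. The other covers are flush, the ledge items are unmoved, and the robot is clear. Handing in.

```bash
python3 -c "
from plant import close_job
print(close_job())"
```

```text
the job is handed in; nothing more can be done
None
```

Cover c was the unlocked one. It now stands open just beyond upright, and the job is handed in at about 17.5 s.

- **Finding it:** I pressed cover d first. It was locked, giving only 0.2 mm at a peak of 18 N, somewhat firmer than it needed. Cover c sank at a steady 4–5 N. Covers a and b were not pressed.
- **Opening it:** I pressed the rear of c down 25 mm, to about 0.7 rad. I then pushed the front edge up and back with the shut fingers, and the measured force stayed at about 1 N, within the sensor noise.
- **Last checks:** The scene picture puts cover c at roughly 1.7–1.8 rad, and the final fingertip position suggests about 1.77. In the same picture the other three covers look flush, the ledge items and nearby table items are where they were, and the gripper is about 190 mm above the deck with no contact force.
- **Not seen:** The arm blocked much of the top view, and the bowl, bottle and spatula were mostly outside the last scene crop. The arm did not go near them at table height.

No check failed or disagreed.

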